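Nudge the chip slide to its read mark

TASK

Two stiff hand slides lie on the clean-room bench: one carries a white chip disc with a black hub, the other has an empty black nest. Push the slide that carries the disc by its upright blue tab until it is about three centimetres short of its orange band and let it stand still for a moment, then nudge it on in small taps until the small blue pointer at the tab's foot stands within the orange band, without ever running past the band. Leave the empty slide where it is.

Things in the scene. Friction and masses are not known exactly. Their poses are not given: they have to be found in the camera images.
- chip_tab (a point): centre of the upright blue tab on the disc's slide, 61 mm above the bench: 44 mm wide (x), 12 thick (y), 50 tall, on a flat aluminium carriage (top 36 mm above the bench, reaching 6 mm behind the tab). +y points along the slide towards the orange band; z up. The disc, 72 mm across, lies 47 mm ahead (+y), its hub 14 mm lower than this point. The blue pointer is at the tab's foot, at this y.
- chip_mark (a point): middle of the flat orange band, 24 mm long along y, on the white scale beside the disc's slide, 49 mm to the +x side of the tab's centre line and 15 mm above the bench. Same axes as the tab. The pointer is in the band when the tab's point is within 12 mm of this one along y. The band stays put.
- chip_carriage (a joint): travel of the carriage with the disc along its rail, m: 0 at the starting end, 0.24 at the far end, growing towards the band (the tab's +y). A steady friction of about 6 N resists it; no spring, it stays where it is left without coasting. The slide's base is fixed to the bench.
- empty_tab (a point): centre of the blue tab on the other slide, which has an empty black nest and its own orange band; same sizes and axes as the disc's slide. To be left alone.

How it is judged:
By the outcome, as a careful person would: the job done as asked, in the order asked, and still so for the second after the job is handed in, with the robot touching nothing.
It also fails if it takes over 40 s, if anything falls off the work surface, if the arm or the gripper's body presses on something with over 40 N, if the wrist force passes 120 N, or if a joint passes its speed limit or range.

ROBOT

A 7-joint arm with a two-finger parallel gripper is mounted at the origin on the work surface. World frame = base frame: x ahead of the robot, y to its left, z up, the work surface at z = 0. Lengths are in m, angles in rad, forces in N, time in s.
With the tool pointing down it reaches from about 0.4 to 0.85 m from the base axis. Payload 10.4 kg.
Tool frame: the origin (TCP) lies midway between the tips of the shut fingers; the grasp point (between the pads) lies hold_point_z behind it (hold_point_z is the distance from the TCP to the grasp point, in m); z points along the fingers, y is the line along which they close (so a half turn about z gives the same grasp; the last joint's range is limited). The gripper opens to 87 mm and grips with 3 to 60 N. Pads are 19 mm wide; open, the fingers measure 117 mm over their backs; the gripper's body (75 mm by 190 mm) begins 51 mm behind the grasp point.
Start: joints at [1.136, 0.332, -0.065, 1.46, 0.022, 1.35, -0.088], TCP at [0.25, -0.573, 0.223] pointing down, gripper open.
Joint ranges: [-2.6, 2.6], [-0.5, 2.12], [-1.47, 1.34], [0.16, 2.42], [-1.27, 4.41], [0.06, 2.06], [-2.6, 2.6]. Speed limits (rad/s): [2.22, 2.22, 2.79, 2.79, 3.14, 3.14, 3.14].

INTERFACE

Orientations are given as a unit quaternion [x, y, z, w].
In Python, from bench import * gives the robot as it stands. The module is installed in compiled form; this text tells all that it offers.
- The arm moves only by the tool drive_tool, never from a script. Its argument "increments" is a list of rows, each a list of 6 numbers: the shift along the tool's x, y, z scaled (see below), then the turn, a rotation vector about the tool's x, y, z scaled (see below). In form: [[dx, dy, dz, rx, ry, rz], ...]. A call has exactly 5 rows; each row is the pose to reach, as a shift and turn from the pose commanded when the call began, along the tool's axes at that moment; what a row does not reach only later rows make up. The controller multiplies each number of a shift by 300 mm and each number of a turn by pi/4 rad. A row lasts 1/12 s, in which the tool goes at most 41.7 mm and 7.16 degrees, less where a joint would pass 70% of its speed; a pose out of reach is approached as far as the arm can. A call with a number of a shift or a turn outside -1 to 1 is refused whole. A call with a gripper value outside its range is refused whole. "claw" is the closure, from 0 (fully open) to 1 (shut), set as the call begins (left out, the last holds). The fingers move at their own pace and stop on an object; "force" is the grip in N (left out, the last holds). Time passes only in rows, so rows that repeat a pose let the fingers close, or fill a call up. It gives the time, the measured TCP pose, the force, the opening and the grip force at its end, in the units of the state.
- read_state(): the state, without advancing time (a new reading comes with each control period).
- camera(name): name is "scene" or "top" or "wrist"; returns the picture (420x560x3 uint8, blue, green, red); there is no depth.
- get_calibration(name): a dict with "K" (3x3 intrinsics, pixels), "position" and "rotation" of the camera in the world. Camera axes: x right, y down, z forward; pixel columns grow to the right and rows downward; lengths in m; the calibration is good to about 2 mm. A picture is of the moment at which its call begins: read the wrist's pose just before it. get_calibration takes no time and is no camera call; for the wrist camera it gives the pose at the moment of the call.
- close_job(): hands the job in; it is judged then, once.
The state is a dict: "time": time; "joint_positions": joint angles; "joint_vel": joint speeds; "joint_torque": joint torques, N m; "ee_pos": TCP position; "eef_rot": TCP orientation; "ft_force": force on the tool from outside, world axes, zero at the start; "torque": the same for the moment, N m; "width": finger opening in m; "grip_force": force on a finger pad.
Only numpy, scipy, OpenCV 4.12 (cv2) and the standard library are available. Lean on these libraries where they do the work, as an engineer would, in place of code of your own. Each camera call takes 0.05 s, during which the arm holds its last target. There are 200 camera calls.

## Working session

There is one attempt and no reset: what is moved stays moved. The work goes in short steps, Python scripts to look and compute and a tool call to move; the robot and the scene stay as the last step left them, time stands still between calls to the robot, and variables do not carry over. Pictures are saved under pics/ and viewed, at most 10 in all, crops included, and the job is handed in when it is done.

Besides the shell and the picture viewer there is one more tool, called in YAML: its name, and indented under it one key for each argument. drive_tool: Moves the arm, as the interface text tells. Its arguments: {"type":"object","properties":{"increments":{"type":"array","items":{"type":"array","items":{"type":"number"}}},"claw":{"type":"number"},"force":{"type":"number"}},"required":["increments"]}

```bash
mkdir -p pics; python3 - <<'E'
from bench import *
import cv2,numpy as np
s=read_state();print({k:np.round(v,3).tolist() for k,v in s.items()})
for n in ("scene","top"):
    c=get_calibration(n);print(n,np.round(c["K"],1).tolist(),np.round(c["position"],3),np.round(c["rotation"],3).tolist())
    cv2.imwrite(f"pics/{n}0.png",camera(n))
E
```

```text
{'time': 0.0, 'joint_positions': [1.136, 0.333, -0.065, 1.461, 0.022, 1.35, -0.089], 'joint_vel': [-0.001, -0.001, -0.0, -0.0, -0.0, -0.0, 0.001], 'joint_torque': [0.0, -62.324, 0.025, -38.989, -0.061, 0.04, 0.0], 'ee_pos': [0.25, -0.572, 0.222], 'eef_rot': [0.979, 0.204, -0.0, -0.001], 'ft_force': [-0.681, 0.316, 0.772], 'torque': [-0.001, -0.043, -0.008], 'grip_force': 0.0, 'width': 0.087}
scene [[383.9, 0.0, 282.8], [0.0, 383.9, 208.8], [0.0, 0.0, 1.0]] [ 1.034 -0.018  0.518] [0.568, 0.723, -0.307, -0.245]
top [[436.2, 0.0, 274.6], [0.0, 436.2, 209.6], [0.0, 0.0, 1.0]] [ 0.48  -0.12   0.732] [0.716, -0.695, 0.06, -0.037]
```

View pics/scene0.png

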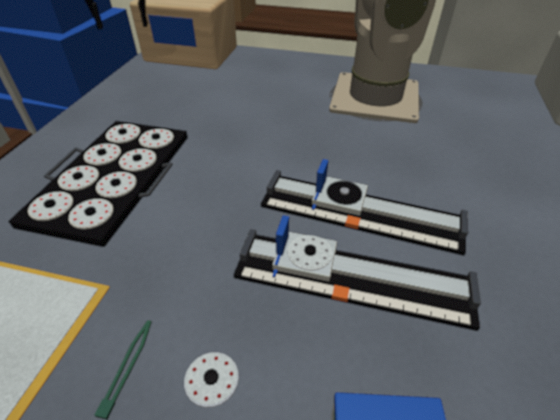

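View pics/top0.png

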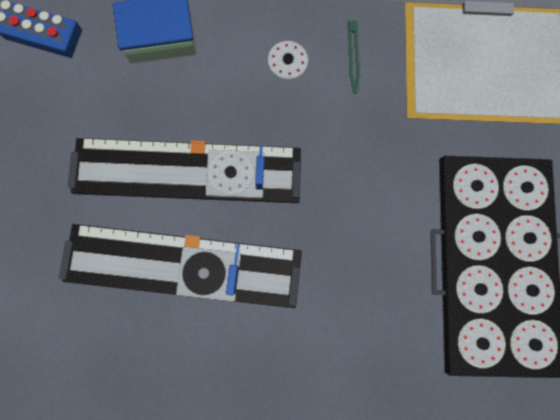

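The scene picture shows the disc's slide in front: tab at about (282,238), disc at (310,250), orange band at (341,293). In the top picture it is the upper one: hub (231,172), tab (260,170), orange band (198,147). The empty slide is below it, with its tab at (232,278).

```bash
cat > h.py <<'E'
from bench import *
import cv2,numpy as np
from scipy.spatial.transform import Rotation as R
def ray(n,uv,z,c=None):
    c=c or get_calibration(n);r=np.array(c["rotation"])
    M=R.from_quat(r).as_matrix() if r.size==4 else r
    d=M@np.linalg.inv(c["K"])@np.array([uv[0],uv[1],1.]);p=np.array(c["position"])
    return p+d*(z-p[2])/d[2]
def blobs(m,a=15):
    n,l,s,c=cv2.connectedComponentsWithStats(m)
    return [(c[i],s[i],l==i) for i in range(1,n) if s[i][4]>=a]
def masks(im):
    h=cv2.cvtColor(im,cv2.COLOR_BGR2HSV)
    return (cv2.inRange(h,(3,150,120),(20,255,255)),cv2.inRange(h,(100,150,60),(130,255,255)))
E
python3 - <<'E'
from h import *
for n in("top","scene"):
    im=cv2.imread(f"pics/{n}0.png");o,b=masks(im)
    for c,s,_ in blobs(o): print(n,"orange",c.round(1),s,ray(n,c,.015).round(4))
    for c,s,_ in blobs(b): print(n,"blue",c.round(1),s,ray(n,c,.061).round(4))
im=cv2.imread("pics/top0.png");g=cv2.cvtColor(im,cv2.COLOR_BGR2GRAY)
m=np.zeros_like(g);m[162:182,221:241]=(g[162:182,221:241]<90)*255
for c,s,_ in blobs(m): print("hub",c,s,ray("top",c,.047))
# scale direction: white strip
m=np.zeros_like(g);m[133:162,80:200]=(g[133:162,80:200]>170)*255
c,s,l=max(blobs(m),key=lambda b:b[1][4]);print(s)
ys,xs=np.nonzero(l);k=np.polyfit(xs,ys,1)
a,b=[ray("top",(u,np.polyval(k,u)),.015) for u in(90,285)];d=(a-b)/np.linalg.norm(a-b);print("dir",d,np.degrees(np.arctan2(-d[0],d[1])))
for q in ((262,158),(262,186),(257,158),(257,186)): print(q,ray("top",q,.086).round(4))
big=cv2.resize(im[130:210,160:310],None,fx=5,fy=5,interpolation=cv2.INTER_CUBIC);cv2.imwrite("pics/crop.png",big)
E
```

```text
top orange [197.5 146.7] [191 141  14  13 142] [ 0.6805 -0.009   0.015 ]
top orange [191.9 241. ] [186 236  14  11 120] [ 0.5219 -0.0081  0.015 ]
top blue [151.3  22.2] [ 113    0   79   49 3312] [0.8737 0.0694 0.061 ]
top blue [ 6.7 13.6] [ 4 11  6  6 15] [0.8775 0.3019 0.061 ]
top blue [46.2 38. ] [   0   18   80   39 1199] [0.8385 0.2351 0.061 ]
top blue [259.5 170.4] [257 155   7  33 176] [ 0.633  -0.1149  0.061 ]
top blue [232.  279.3] [227 264  11  30 201] [ 0.4631 -0.0787  0.061 ]
scene orange [352.4 220.4] [346 215  14  11 102] [ 0.5214 -0.0078  0.015 ]
scene orange [340.3 291.7] [332 285  17  14 169] [ 0.6815 -0.0094  0.015 ]
scene orange [ 23.2 411.1] [ 18 403  12  17  19] [ 0.9452 -0.3626  0.015 ]
scene blue [54.3 54.5] [   0    0  136  130 9691] [ 0.0917 -0.9375  0.061 ]
scene blue [172.4  30.3] [ 150   16   45   30 1022] [-0.1806 -0.6896  0.061 ]
scene blue [  8.4 110.4] [  0  80  26  49 600] [ 0.4001 -0.8292  0.061 ]
scene blue [321.3 174.9] [316 160  12  35 204] [ 0.4609 -0.0795  0.061 ]
scene blue [281.5 234.5] [276 216  13  48 296] [ 0.6278 -0.1163  0.061 ]
scene blue [274.8 271.7] [273 270   5   6  15] [ 0.7021 -0.1084  0.061 ]
scene blue [386.3 407.4] [ 335  393  110   27 2620] [0.8539 0.0598 0.061 ]
hub [230.09803922 171.5       ] [225 166  11  12 102] [ 0.63272873 -0.06792137  0.047     ]
[ 84 139 106  13 814]
dir [0.00876926 0.99996155 0.        ] -0.5024478328039659
(262, 158) [ 0.6466 -0.1183  0.086 ]
(262, 186) [ 0.6034 -0.1196  0.086 ]
(257, 158) [ 0.6464 -0.1107  0.086 ]
(257, 186) [ 0.6032 -0.1121  0.086 ]
```

View pics/crop.png

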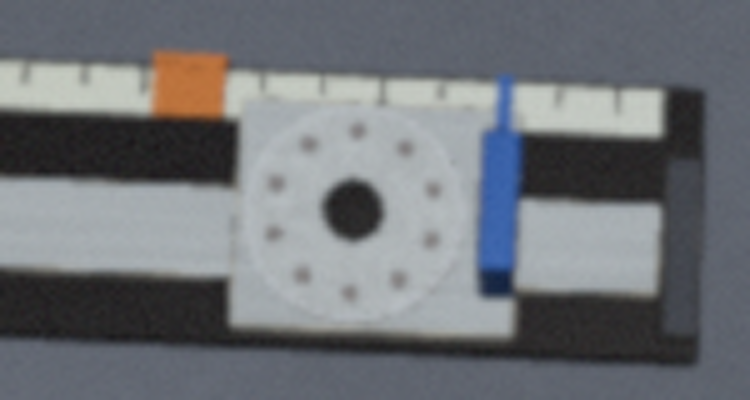

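The crop confirms the slide: pointer column about 505/5+160 = 261, hub (230,171.5). The tab is at about (0.6325, -0.115) and the band at y = -0.009, with the axis along world +y to within 0.5°. I'll approach with the fingers shut and turned so that their closing axis lies along world x.

drive_tool:
  increments:
    - [0.113,-0.048,0,0,0,-0.148]
    - [0.227,-0.096,0,0,0,-0.295]
    - [0.34,-0.144,0,0,0,-0.443]
    - [0.453,-0.192,0,0,0,-0.59]
    - [0.567,-0.24,0,0,0,-0.738]
  claw: 1
  force: 20

```text
time: 0.52
ee_pos: [0.378, -0.4372, 0.2223]
eef_rot: [0.878, 0.478, -0.0, -0.0]
ft_force: [1.2, -1.3, -0.3]
width: 0.0614
grip_force: 0.0
```

```bash
cat >> h.py <<'E'
def inc(p,yaw=90):
    s=read_state();Rm=R.from_quat(s["eef_rot"])
    t=R.from_euler("z",yaw,degrees=True)*R.from_quat([1,0,0,0])
    print(round(s["time"],2),np.round(s["ee_pos"],4),np.round(s["ft_force"],1),"inc",
     (Rm.inv().apply(np.array(p)-s["ee_pos"])/.3).round(3),((Rm.inv()*t).as_rotvec()/(np.pi/4)).round(3))
E
python3 -c "
from h import *
inc([.632,-.146,.222])"
```

```text
0.52 [ 0.378  -0.4372  0.2223] [ 1.2 -1.3 -0.3] inc [1.275e+00 1.840e-01 1.000e-03] [-0.    -0.    -0.731]
```

drive_tool:
  increments:
    - [0.13,0.018,0,0,0,-0.146]
    - [0.26,0.037,0,0,0,-0.292]
    - [0.39,0.055,0,0,0,-0.439]
    - [0.52,0.074,0,0,0,-0.585]
    - [0.64,0.092,0,0,0,-0.731]

```text
time: 0.93
ee_pos: [0.5065, -0.2909, 0.2224]
eef_rot: [0.707, 0.708, 0.0, -0.0]
ft_force: [-0.5, -0.6, -0.1]
width: 0.0285
grip_force: 0.0
```

```bash
python3 -c "
from h import *
inc([.632,-.146,.12])"
```

```text
0.93 [ 0.5065 -0.2909  0.2224] [-0.5 -0.6 -0.1] inc [0.482 0.419 0.342] [-0.    -0.     0.001]
```

drive_tool:
  increments:
    - [0.096,0.084,0.06,0,0,0]
    - [0.193,0.168,0.13,0,0,0]
    - [0.289,0.251,0.2,0,0,0]
    - [0.386,0.335,0.27,0,0,0]
    - [0.482,0.419,0.34,0,0,0]

```text
time: 1.35
ee_pos: [0.6275, -0.1536, 0.1235]
eef_rot: [0.709, 0.705, -0.0, -0.0]
ft_force: [0.0, -0.9, 0.4]
width: 0.0013
grip_force: 0.0
```

```bash
python3 -c "
from h import *
inc([.632,-.146,.056])
cv2.imwrite('pics/scene1.png',camera('scene')[120:330,180:500].repeat(2,0).repeat(2,1))"
```

```text
1.35 [ 0.6275 -0.1536  0.1235] [ 0.  -0.9  0.4] inc [0.025 0.015 0.225] [-0.     0.    -0.007]
```

View pics/scene1.png

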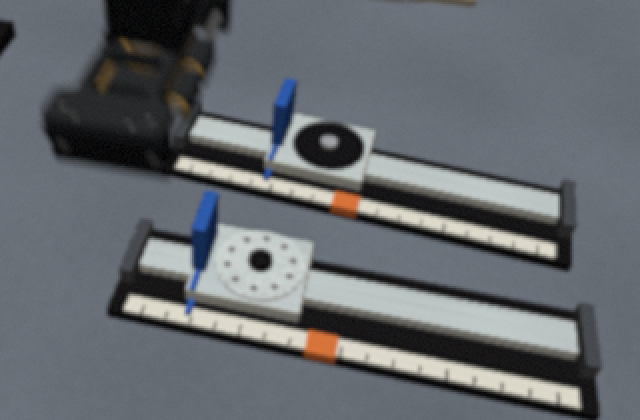

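The picture shows the gripper at around (130,120) in the crop and the slides unmoved. I'll check where the TCP should project.

```bash
python3 - <<'E'
from h import *
c=get_calibration("scene");M=R.from_quat(c["rotation"]).as_matrix()
def pr(p):
    q=c["K"]@(M.T@(np.array(p)-c["position"]));return q[:2]/q[2]
s=read_state();p=s["ee_pos"];print(s["time"],p,s["width"])
for q in (p,p+[0,0,.07],[.632,-.115,.086],[.632,-.115,.036],[.632,-.16,.03]):u=pr(q);print(u,(u-[180,120])*2)
cv2.imwrite('pics/scene2.png',camera('scene'))
E
```

```text
1.4 [ 0.62930537 -0.1445415   0.11880885] 0.0013140641904832795
[263.35760766 206.10251651] [166.71521532 172.20503302]
[261.87130708 169.45945429] [163.74261416  98.91890858]
[281.78777607 225.72046974] [203.57555213 211.44093949]
[281.67665753 246.73389432] [203.35331506 253.46778864]
[255.60648028 244.16702885] [151.21296056 248.33405769]
```

View pics/scene2.png

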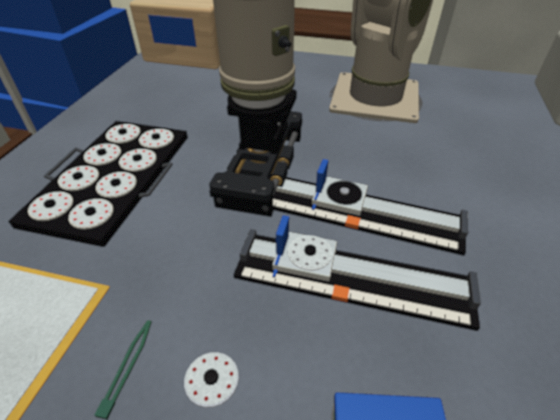

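The gripper body hides the fingers here, and the projections agree with the pose. I'll descend close behind the tab, clear of the end post.

drive_tool:
  increments:
    - [0.025,0.008,0.02,0,0,0]
    - [0.025,0.008,0.07,0,0,0]
    - [0.025,0.008,0.12,0,0,0]
    - [0.025,0.008,0.16,0,0,0]
    - [0.025,0.008,0.197,0,0,0]

```text
time: 1.87
ee_pos: [0.6288, -0.1485, 0.0649]
eef_rot: [0.709, 0.705, -0.0, 0.0]
ft_force: [-0.3, -0.8, 0.3]
width: 0.0004
grip_force: 0.0
```

drive_tool:
  increments:
    - [0.007,0,0,0,0,0]
    - [0.014,0,0,0,0,0]
    - [0.02,0,0,0,0,0]
    - [0.02,0,0,0,0,0]
    - [0.02,0,0,0,0,0]

```text
time: 2.28
ee_pos: [0.6298, -0.1413, 0.0666]
eef_rot: [0.709, 0.705, 0.0, 0.001]
ft_force: [-0.1, 0.1, 0.0]
width: 0.0005
grip_force: 0.0
```

```bash
cat >> h.py <<'E'
def look():
    s=read_state();im=camera("top");o,b=masks(im);print(round(s["time"],2),np.round(s["ee_pos"],4),np.round(s["ft_force"],1))
    c=get_calibration("top");g=im.max(2)
    for q,st,_ in blobs(b): 
        if 60<q[1]<200: print("blue",q.round(1),st,ray("top",q,.061,c).round(4))
    for q,st,_ in blobs(o):
        if 60<q[1]<200: print("mark",ray("top",q,.015,c).round(4))
    # pointer on the scale: blue at low x-row, rows 136..158
    m=b.copy();m[:142]=0;m[153:]=0
    for q,st,_ in blobs(m,4): print("pointer",q.round(1),ray("top",q,.018,c).round(4))
    return im
E
python3 -c "
from h import *
cv2.imwrite('pics/top1.png',look())"
```

```text
2.28 [ 0.6298 -0.1413  0.0666] [-0.1  0.1  0. ]
mark [ 0.6806 -0.009   0.015 ]
```

View pics/top1.png

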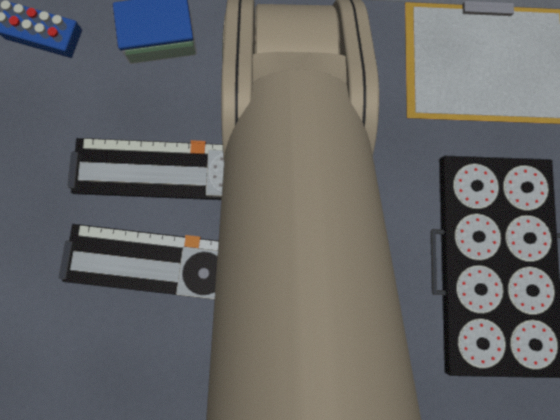

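The arm now hides the tab in the top view; only the band at (198,147) and the carriage front at (206,170) show. I'll track with the scene camera and the TCP instead.

drive_tool:
  increments:
    - [0.02,0.005,0.01,0,0,0]
    - [0.04,0.005,0.02,0,0,0]
    - [0.06,0.005,0.025,0,0,0]
    - [0.08,0.005,0.025,0,0,0]
    - [0.1,0.005,0.025,0,0,0]

```text
time: 2.75
ee_pos: [0.6314, -0.113, 0.0582]
eef_rot: [0.709, 0.705, -0.001, 0.001]
ft_force: [1.2, -6.2, -0.3]
width: 0.0007
grip_force: 3.5
```

```bash
cat >> h.py <<'E'
def slook():
    s=read_state();im=camera("scene");o,b=masks(im);print(round(s["time"],2),np.round(s["ee_pos"],4),np.round(s["ft_force"],1))
    c=get_calibration("scene")
    for n,m,z in(("b",b,.061),("o",o,.015)):
        for q,st,_ in blobs(m,8):
            if 260<q[0]<400 and 150<q[1]<310: print(n,q.round(1),st,ray("scene",q,z,c).round(4))
    return im
E
python3 -c "
from h import *
cv2.imwrite('pics/s3.png',slook()[150:330,220:500].repeat(2,0).repeat(2,1))"
```

```text
2.75 [ 0.6314 -0.113   0.0582] [ 1.2 -6.2 -0.3]
b [321.2 174.5] [316 160  12  35 211] [ 0.4598 -0.0798  0.061 ]
b [313.3 206.2] [312 205   4   4  12] [ 0.5501 -0.0785  0.061 ]
b [290.1 256.9] [289 254   4   9  16] [ 0.6695 -0.0927  0.061 ]
b [286.5 274. ] [285 273   4   4  11] [ 0.702  -0.0908  0.061 ]
o [352.4 220.4] [346 215  14  11 107] [ 0.5215 -0.008   0.015 ]
o [340.3 291.9] [332 285  17  15 175] [ 0.6817 -0.0093  0.015 ]
```

View pics/s3.png

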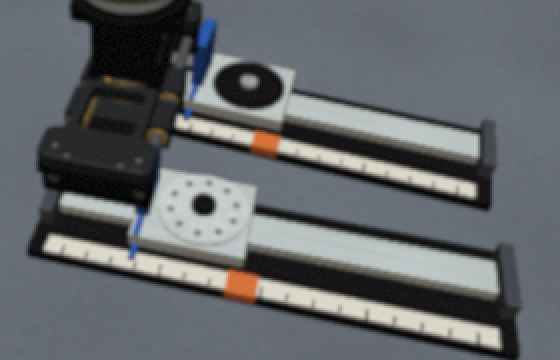

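The picture shows the carriage being pushed: pointer at crop (132,250), band at (241,286). Tab y ≈ TCP y + 0.0155.

drive_tool:
  increments:
    - [0.025,0,0.005,0,0,0]
    - [0.05,0,0.008,0,0,0]
    - [0.075,0,0.008,0,0,0]
    - [0.1,0,0.008,0,0,0]
    - [0.12,0,0.008,0,0,0]

```text
time: 3.22
ee_pos: [0.6317, -0.0767, 0.0562]
eef_rot: [0.709, 0.705, -0.0, 0.001]
ft_force: [2.4, -7.0, 2.5]
width: 0.0004
grip_force: 3.5
```

drive_tool:
  increments:
    - [0,0,0,0,0,0]
    - [0,0,0,0,0,0]
    - [0,0,0,0,0,0]
    - [0,0,0,0,0,0]
    - [0,0,0,0,0,0]

```text
time: 3.63
ee_pos: [0.6308, -0.0751, 0.0554]
eef_rot: [0.709, 0.705, -0.0, -0.0]
ft_force: [-1.3, -1.2, -0.6]
width: 0.0002
grip_force: 0.0
```

```bash
python3 -c "
from h import *
slook()"
```

```text
3.63 [ 0.6308 -0.0751  0.0554] [-1.3 -1.2 -0.6]
b [310.4 279.2] [309 278   4   5  12] [ 0.7028 -0.055   0.061 ]
o [352.4 220.5] [346 215  14  12 108] [ 0.5216 -0.0079  0.015 ]
o [340.4 291.9] [332 285  17  15 177] [ 0.6817 -0.0092  0.015 ]
```

drive_tool:
  increments:
    - [0.01,0,0,0,0,0]
    - [0.02,0,0,0,0,0]
    - [0.03,0,0,0,0,0]
    - [0.037,0,0,0,0,0]
    - [0.037,0,0,0,0,0]

```text
time: 4.1
ee_pos: [0.631, -0.0657, 0.0556]
eef_rot: [0.709, 0.705, -0.001, 0.0]
ft_force: [0.8, -3.8, -1.5]
width: 0.0006
grip_force: 2.0
```

drive_tool:
  increments:
    - [-0.01,0,0,0,0,0]
    - [-0.02,0,0,0,0,0]
    - [-0.02,0,0,0,0,0]
    - [-0.02,0,0,0,0,0]
    - [-0.02,0,0,0,0,0]

```text
time: 4.52
ee_pos: [0.6312, -0.0701, 0.0558]
eef_rot: [0.709, 0.705, 0.0, -0.0]
ft_force: [0.3, 0.0, 0.8]
width: 0.0003
grip_force: 0.0
```

```bash
python3 -c "
from h import *
slook()
for z in (.02,.03):
  for uv in ((274.8,271.7),(286.5,274),(310.4,279.2)): print(z,ray('scene',uv,z).round(4))"
```

```text
4.52 [ 0.6312 -0.0701  0.0558] [0.3 0.  0.8]
b [320.2 261.6] [319 261   4   3   8] [ 0.6675 -0.0465  0.061 ]
b [316.2 280.4] [315 279   4   5  12] [ 0.7028 -0.0466  0.061 ]
o [352.4 220.5] [346 215  14  12 109] [ 0.5217 -0.0078  0.015 ]
o [340.4 291.9] [332 285  17  15 177] [ 0.6817 -0.0092  0.015 ]
0.02 [ 0.6723 -0.1164  0.02  ]
0.02 [ 0.6722 -0.0972  0.02  ]
0.02 [ 0.673  -0.0583  0.02  ]
0.03 [ 0.6795 -0.1145  0.03  ]
0.03 [ 0.6795 -0.0956  0.03  ]
0.03 [ 0.6802 -0.0575  0.03  ]
```

The tab is at about -0.049, some 28 mm short of the band's near edge, and the tool has backed off. I'll let it rest, then tap.

drive_tool:
  increments:
    - [0,0,0,0,0,0]
    - [0,0,0,0,0,0]
    - [0,0,0,0,0,0]
    - [0,0,0,0,0,0]
    - [0,0,0,0,0,0]

```text
time: 4.98
ee_pos: [0.6312, -0.0704, 0.0558]
eef_rot: [0.709, 0.705, 0.0, 0.0]
ft_force: [-0.1, -0.9, -0.5]
width: 0.0004
grip_force: 0.0
```

drive_tool:
  increments:
    - [0,0,0,0,0,0]
    - [0,0,0,0,0,0]
    - [0,0,0,0,0,0]
    - [0,0,0,0,0,0]
    - [0,0,0,0,0,0]

```text
time: 5.4
ee_pos: [0.6312, -0.0704, 0.0558]
eef_rot: [0.709, 0.705, 0.0, 0.0]
ft_force: [-0.2, 0.4, -0.3]
width: 0.0003
grip_force: 0.0
```

drive_tool:
  increments:
    - [0.015,0,0,0,0,0]
    - [0.028,0,0,0,0,0]
    - [0.037,0,0,0,0,0]
    - [0.037,0,0,0,0,0]
    - [0.017,0,0,0,0,0]

```text
time: 5.82
ee_pos: [0.6312, -0.0638, 0.0559]
eef_rot: [0.708, 0.706, 0.0, -0.0]
ft_force: [-0.0, 0.2, 0.3]
width: 0.0005
grip_force: 0.0
```

drive_tool:
  increments:
    - [0,0,0,0,0,0]
    - [0,0,0,0,0,0]
    - [0,0,0,0,0,0]
    - [0,0,0,0,0,0]
    - [0,0,0,0,0,0]

```text
time: 6.23
ee_pos: [0.6312, -0.0649, 0.0558]
eef_rot: [0.709, 0.705, 0.0, -0.0]
ft_force: [-0.8, -1.3, 0.1]
width: 0.0006
grip_force: 0.0
```

drive_tool:
  increments:
    - [0,0,0,0,0,0]
    - [0,0,0,0,0,0]
    - [0,0,0,0,0,0]
    - [0,0,0,0,0,0]
    - [0,0,0,0,0,0]

```text
time: 6.65
ee_pos: [0.6312, -0.0653, 0.0558]
eef_rot: [0.709, 0.705, -0.0, 0.0]
ft_force: [0.7, 1.0, -0.2]
width: 0.0007
grip_force: 0.0
```

```bash
cat >> h.py <<'E'
def tab():
    s=read_state();im=camera("scene");_,b=masks(im);c=get_calibration("scene");print(round(s["time"],2),np.round(s["ee_pos"],4),np.round(s["ft_force"],1))
    for q,st,_ in blobs(b,6):
        if 260<q[0]<400 and 230<q[1]<310: print(q.round(1),st[4],ray("scene",q,.02,c).round(4))
E
python3 -c "
from h import *
tab()"
```

```text
6.65 [ 0.6312 -0.0653  0.0558] [ 0.7  1.  -0.2]
[323.5 263.4] 8 [ 0.6369 -0.0433  0.02  ]
[320.  281.1] 12 [ 0.6729 -0.043   0.02  ]
```

drive_tool:
  increments:
    - [0.015,0,0,0,0,0]
    - [0.03,0,0,0,0,0]
    - [0.04,0,0,0,0,0]
    - [0.04,0,0,0,0,0]
    - [0.02,0,0,0,0,0]

```text
time: 7.12
ee_pos: [0.6313, -0.0577, 0.0559]
eef_rot: [0.708, 0.706, 0.0, -0.0]
ft_force: [-0.4, 0.5, -0.7]
width: 0.0004
grip_force: 0.0
```

drive_tool:
  increments:
    - [0,0,0,0,0,0]
    - [0,0,0,0,0,0]
    - [0,0,0,0,0,0]
    - [0,0,0,0,0,0]
    - [0,0,0,0,0,0]

```text
time: 7.53
ee_pos: [0.6313, -0.059, 0.0558]
eef_rot: [0.709, 0.705, 0.0, -0.0]
ft_force: [-0.1, 0.1, -0.5]
width: 0.0002
grip_force: 0.0
```

drive_tool:
  increments:
    - [0.015,0,0,0,0,0]
    - [0.03,0,0,0,0,0]
    - [0.04,0,0,0,0,0]
    - [0.04,0,0,0,0,0]
    - [0.02,0,0,0,0,0]

```text
time: 7.95
ee_pos: [0.6313, -0.0516, 0.0559]
eef_rot: [0.708, 0.706, 0.0, -0.0]
ft_force: [-0.0, 0.5, -0.4]
width: 0.0008
grip_force: 0.0
```

drive_tool:
  increments:
    - [0,0,0,0,0,0]
    - [0,0,0,0,0,0]
    - [0,0,0,0,0,0]
    - [0,0,0,0,0,0]
    - [0,0,0,0,0,0]

```text
time: 8.37
ee_pos: [0.6313, -0.053, 0.0558]
eef_rot: [0.709, 0.705, 0.0, 0.0]
ft_force: [-0.3, 0.0, 0.7]
width: 0.0004
grip_force: 0.0
```

drive_tool:
  increments:
    - [0.015,0,0,0,0,0]
    - [0.03,0,0,0,0,0]
    - [0.04,0,0,0,0,0]
    - [0.04,0,0,0,0,0]
    - [0.02,0,0,0,0,0]

```text
time: 8.78
ee_pos: [0.6313, -0.0456, 0.0559]
eef_rot: [0.708, 0.706, 0.0, -0.0]
ft_force: [0.6, 0.7, -0.1]
width: 0.0008
grip_force: 0.0
```

drive_tool:
  increments:
    - [0,0,0,0,0,0]
    - [0,0,0,0,0,0]
    - [0,0,0,0,0,0]
    - [0,0,0,0,0,0]
    - [0,0,0,0,0,0]

```text
time: 9.2
ee_pos: [0.6313, -0.047, 0.0558]
eef_rot: [0.709, 0.705, 0.0, -0.0]
ft_force: [-0.5, -0.9, -0.5]
width: 0.0007
grip_force: 0.0
```

```bash
python3 -c "
from h import *
tab()"
```

```text
9.2 [ 0.6313 -0.047   0.0558] [-0.5 -0.9 -0.5]
[335. 265.] 8 [ 0.6357 -0.0246  0.02  ]
[331.4 283.5] 13 [ 0.6732 -0.025   0.02  ]
```

drive_tool:
  increments:
    - [0.015,0,0,0,0,0]
    - [0.03,0,0,0,0,0]
    - [0.04,0,0,0,0,0]
    - [0.04,0,0,0,0,0]
    - [0.02,0,0,0,0,0]

```text
time: 9.67
ee_pos: [0.6313, -0.0396, 0.0559]
eef_rot: [0.708, 0.706, 0.0, -0.0]
ft_force: [0.1, 0.4, -0.1]
width: 0.0004
grip_force: 0.0
```

drive_tool:
  increments:
    - [0,0,0,0,0,0]
    - [0,0,0,0,0,0]
    - [0,0,0,0,0,0]
    - [0,0,0,0,0,0]
    - [0,0,0,0,0,0]

```text
time: 10.08
ee_pos: [0.6313, -0.041, 0.0558]
eef_rot: [0.709, 0.705, 0.0, -0.0]
ft_force: [0.5, 0.1, 0.9]
width: 0.0005
grip_force: 0.0
```

drive_tool:
  increments:
    - [0.015,0,0,0,0,0]
    - [0.03,0,0,0,0,0]
    - [0.04,0,0,0,0,0]
    - [0.04,0,0,0,0,0]
    - [0.02,0,0,0,0,0]

```text
time: 10.5
ee_pos: [0.6314, -0.0337, 0.0558]
eef_rot: [0.708, 0.706, 0.0, -0.0]
ft_force: [1.3, 0.5, -0.2]
width: 0.0005
grip_force: 0.0
```

drive_tool:
  increments:
    - [0,0,0,0,0,0]
    - [0,0,0,0,0,0]
    - [0,0,0,0,0,0]
    - [0,0,0,0,0,0]
    - [0,0,0,0,0,0]

```text
time: 10.92
ee_pos: [0.6314, -0.035, 0.0558]
eef_rot: [0.709, 0.705, 0.0, -0.0]
ft_force: [-0.3, -0.2, -0.7]
width: 0.0003
grip_force: 0.0
```

```bash
python3 -c "
from h import *
tab()"
```

```text
10.92 [ 0.6314 -0.035   0.0558] [-0.3 -0.2 -0.7]
[342.3 267.7] 13 [ 0.6383 -0.0123  0.02  ]
[339.3 285.6] 7 [ 0.6741 -0.0125  0.02  ]
```

The tab is at -0.0125 and the band's middle at -0.009, so it is in. I'll retreat back and up.

drive_tool:
  increments:
    - [-0.04,0,0,0,0,0]
    - [-0.08,0,0,0,0,0]
    - [-0.1,0,-0.1,0,0,0]
    - [-0.1,0,-0.22,0,0,0]
    - [-0.1,0,-0.34,0,0,0]

```text
time: 11.38
ee_pos: [0.6304, -0.068, 0.1583]
eef_rot: [0.71, 0.704, -0.001, -0.001]
ft_force: [1.4, 0.4, 0.2]
width: 0.0002
grip_force: 0.0
```

drive_tool:
  increments:
    - [-0.12,0,-0.04,0,0,0]
    - [-0.25,0,-0.08,0,0,0]
    - [-0.38,0,-0.1,0,0,0]
    - [-0.5,0,-0.1,0,0,0]
    - [-0.6,0,-0.1,0,0,0]

```text
time: 11.8
ee_pos: [0.6292, -0.2509, 0.1885]
eef_rot: [0.71, 0.704, -0.001, 0.001]
ft_force: [0.8, -0.8, -0.7]
width: 0.0007
grip_force: 0.0
```

drive_tool:
  increments:
    - [0,0,0,0,0,0]
    - [0,0,0,0,0,0]
    - [0,0,0,0,0,0]
    - [0,0,0,0,0,0]
    - [0,0,0,0,0,0]

```text
time: 12.22
ee_pos: [0.6305, -0.2441, 0.188]
eef_rot: [0.708, 0.706, 0.0, -0.0]
ft_force: [-0.4, -0.5, -0.5]
width: 0.0007
grip_force: 0.0
```

```bash
python3 -c "
from h import *
im=look();slook()
cv2.imwrite('pics/end.png',cv2.resize(im[125:310,60:310],None,fx=3,fy=3,interpolation=cv2.INTER_CUBIC))"
```

```text
12.22 [ 0.6305 -0.2441  0.188 ] [-0.4 -0.5 -0.5]
blue [193.1 168.5] [188 150  11  35 283] [ 0.6323 -0.0112  0.061 ]
mark [ 0.6852 -0.0023  0.015 ]
mark [ 0.6817 -0.0177  0.015 ]
12.27 [ 0.6305 -0.2441  0.188 ] [ 0.1 -0.7  0.7]
b [321.3 174.9] [316 160  12  35 204] [ 0.4609 -0.0795  0.061 ]
b [313.2 206.2] [312 205   4   4  11] [ 0.55   -0.0788  0.061 ]
b [346.2 246.3] [341 228  12  45 232] [ 0.6277 -0.0122  0.061 ]
o [352.4 220.4] [346 215  14  11 107] [ 0.5215 -0.008   0.015 ]
o [340.6 292.7] [332 285  17  15 147] [ 0.6831 -0.0087  0.015 ]
```

View pics/end.png

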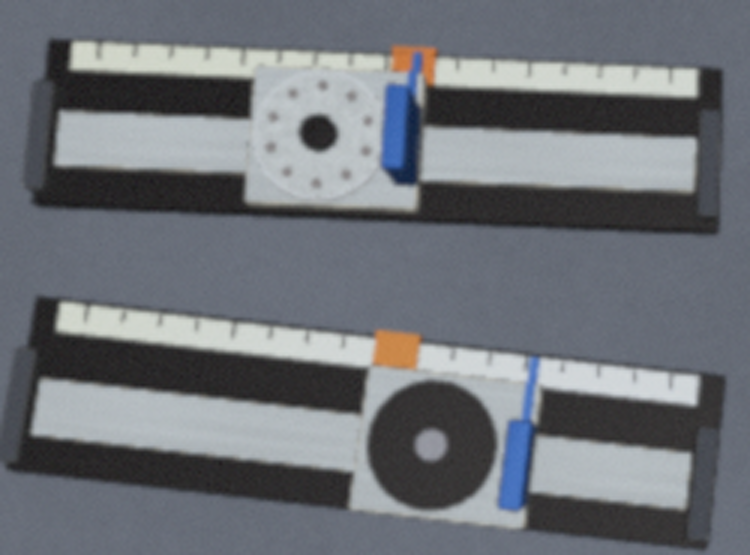

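The pointer at (416,65) stands near the middle of the orange band (392–436), and the empty slide is unmoved.

```bash
python3 -c "
from bench import *
print(close_job())"
```

```text
the job is handed in; nothing more can be done
None
```

The job is handed in: the disc's slide stood still about 28 mm short of the band's near edge, then small taps of about 6 mm took its pointer into the orange band, about 3 mm short of the middle, never past it; the empty slide was left alone and the arm is clear.

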